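# Show the customer's choice at the market stall

### The job

Pass on a customer's order: point at the yellow pear magnet in the tray with the fingertips straight above it, about 3 cm clear, and stay there for two seconds; then point in the same way for two seconds at the gift box with the blue lid, and last press the call bell's red button down with the fingertips until it rings, and draw back from it. Do not touch the magnets, the boxes, the tray or the board under the boxes, and come down only over the thing you are pointing at, not low over the other magnets or boxes.

Things in the scene. Friction and masses are not known exactly. Their poses are not given: they have to be found in the camera images.
- pear: the pear magnet: a flat yellow pear, about 49 mm long with its brown stem and green leaf, 38 mm wide, 8 mm thick, lying loose in one compartment of the tray; origin at the middle of its underside (its upper face is 8 mm above that), z up, x towards the stem. Its upper face lies about 13 mm above the counter, 17 mm below the tray's rim
- tray: fixed open sorting tray of light wood with a grey lining, 190 mm (x) by 280 mm (y), 30 mm high, six compartments (2 along x, 3 along y) of about 87 by 87 mm, walls 5 mm, floor 5 mm thick; origin at the centre of its underside. One fruit magnet lies in each compartment; which one lies where changes
- blue_box: the gift box with the blue lid: brown card box 60 x 60 mm, 45 mm tall, with a white cross band over the lid, standing loose in a row of three boxes on the riser, about 85 mm apart; origin at the centre of its underside, the top of its lid 45 mm above that and 57 mm above the counter. The order of the boxes changes
- riser: fixed plywood riser board, 300 mm (x) by 90 mm (y), 12 mm thick, the three gift boxes on it; origin at the centre of its underside
- bell_top (a point): centre of the top of the red round push button (40 mm across) of the call bell, which stands fixed on the counter in a black housing; it is pressed straight down
- bell (a joint): travel of the call bell's button: 0 released, 0.006 m fully pressed; it springs back, and takes about 5 N to press fully; it rings from 0.004 m
- strawberry: another magnet, a red strawberry with a green top, about 40 to 50 mm across, 8 mm thick, loose in a compartment of the tray; origin at the middle of its underside
- orange: another magnet, a round orange with a green leaf, about 40 to 50 mm across, 8 mm thick, loose in a compartment of the tray; origin at the middle of its underside
- plum: another magnet, a round blue plum with a brown stem, about 40 to 50 mm across, 8 mm thick, loose in a compartment of the tray; origin at the middle of its underside
- avocado: another magnet, a green avocado half with a brown stone, about 40 to 50 mm across, 8 mm thick, loose in a compartment of the tray; origin at the middle of its underside
- daisy: another magnet, a white daisy with a yellow centre, about 40 to 50 mm across, 8 mm thick, loose in a compartment of the tray; origin at the middle of its underside
- red_box: the gift box with the red lid, like the blue-lidded one, loose on the riser; origin at the centre of its underside
- green_box: the gift box with the green lid, like the blue-lidded one, loose on the riser; origin at the centre of its underside

How it is judged:
By the outcome, as a careful person would: the job done as asked, in the order asked, and still so for the second after the job is handed in, with the robot touching nothing.
It also fails if it takes over 61 s, if anything falls off the work surface, if the arm or the gripper's body presses on something with over 40 N, if the wrist force passes 120 N, or if a joint passes its speed limit or range.

### The arm

A 7-joint arm with a two-finger parallel gripper is mounted at the origin on the work surface. World frame = base frame: x ahead of the robot, y to its left, z up, the work surface at z = 0. Lengths are in mm, angles in rad, forces in N, time in s.
With the tool pointing down it reaches from about 400 to 875 mm from the base axis. Payload 4.4 kg.
Tool frame: the origin (TCP) lies at the very end of the fingers, on their centre line; the grasp point (between the pads) lies 19 mm behind it; z points along the fingers, y is the direction in which the jaws open and shut (so a half turn about z gives the same grasp; the last joint's range is limited). The gripper opens to 85 mm and grips with 20 to 120 N. Pads are 22 mm wide; open, the fingers measure 114 mm over their backs; the gripper's body (76 mm by 85 mm) begins 54 mm behind the grasp point. The pads swing forward as they close: fully open they stand 13 mm farther back than shut.
Start: joints at [1.182, 0.628, 0.038, 1.517, -0.027, 0.996, -0.02], TCP at [206.224, -616.433, 200.413] pointing down, gripper open.
Joint ranges: [-3.06, 3.06], [-0.37, 2.12], [-1.25, 1.32], [0.18, 2.47], [-1.1, 4.24], [0.23, 1.98], [-2.94, 2.94]. Speed limits (rad/s): [2.57, 2.57, 3.14, 3.14, 3.14, 3.14, 3.14].

### API

Orientations are given as [roll, pitch, yaw] about the fixed x, y, z axes, in that order (R = Rz(yaw) Ry(pitch) Rx(roll)).
In Python, from cell import read_state, get_image, finish_job gives the robot as it stands.
- The arm moves only by the tool carry_out, never from a script. Its argument "series" is a list that holds one entry, the list of rows, each a list of 7 numbers: the shift along the tool's x, y, z in cm, then the turn, a rotation vector about the tool's x, y, z in rad, then the finger opening in cm, from 0 to 8.54. In form: [[[x, y, z, wx, wy, wz, grip], ...]]. A call has 1 to 5 rows; each row is the pose to reach, as a shift and turn from the pose commanded when the call began, along the tool's axes at that moment; what a row does not reach only later rows make up. A row lasts 1/12 s, in which the tool goes at most 41.7 mm and 7.16 degrees, less where a joint would pass 70% of its speed; a pose out of reach is approached as far as the arm can. A call with a gripper value outside its range is refused whole. The fingers move at their own pace and stop on an object; the grip force is fixed at half the most. Time passes only in rows, so rows that repeat a pose let the fingers close. It gives the time, the measured TCP pose, the force and the opening at its end, in the units of the state.
- read_state(): the state, without advancing time (a new reading comes with each control period).
- get_image(name): name is "side" or "top" or "wrist"; returns a dict with "img" (480x640x3 uint8, blue, green, red), "z_map" (480x640 float32, mm along the optical axis (not along the pixel's ray), 0 where there is no reading), "mtx" (3x3 intrinsics, pixels), "dist" ([k1, k2, p1, p2, k3] as OpenCV has them; the pictures are not rectified), "T" (4x4, takes a point from camera to world coordinates); the wrist camera has in their place "T_tool_cam" (4x4, takes a point from camera to tool coordinates, whose origin is the TCP and whose axes are the flange's). Camera axes: x right, y down, z forward; pixel columns grow to the right and rows downward; lengths in mm; the calibration is good to about 2 mm. A picture is of the moment at which its call begins: read the wrist's pose just before it.
- finish_job(): hands the job in, once; it reports no verdict.
The state is a dict: "clock": time; "qpos": joint angles; "qd": joint speeds; "tau": joint torques, N m; "eef_pos": TCP position; "tool_rot": TCP orientation; "force": force on the tool from outside, world axes, zero at the start; "torque": the same for the moment, N m; "width": finger opening in mm.
Only numpy, scipy, OpenCV 4.12 (cv2) and the standard library are available. Lean on these libraries where they do the work, as an engineer would, in place of code of your own. Each camera call takes 0.05 s, during which the arm holds its last target.

## Working session

There is one attempt and no reset: what is moved stays moved. The work goes in short steps, Python scripts to look and compute and a tool call to move; the robot and the scene stay as the last step left them, time stands still between calls to the robot, and variables do not carry over. Pictures are saved under pics/ and viewed, and the job is handed in when it is done.

Besides the shell and the picture viewer there is one more tool, called after "Call:" by a JSON object that holds its "method" and its "body", one argument or row to a line. carry_out: Moves the arm, as the interface text tells. Its arguments: {"type":"object","properties":{"series":{"type":"array","items":{"type":"array","items":{"type":"array","items":{"type":"number"}}}}},"required":["series"]}

```bash
mkdir -p pics
python3 - <<'E'
from cell import *
import cv2
s=read_state();print({k:s[k] for k in('clock','eef_pos','tool_rot','force','width')})
for n in('top','side'):
    d=get_image(n);cv2.imwrite(f'pics/{n}0.png',d['img']);print(n,d['T'].round(2).tolist(),d['mtx'].round(1).tolist())
E
```

```text
{'clock': 0.0, 'eef_pos': array([ 205.98786193, -615.77031318,  199.47680961]), 'tool_rot': array([-3.13965722e+00,  4.18801150e-05,  3.22795454e-01]), 'force': array([ 0.21275393, -0.09066137,  0.77962229]), 'width': 85.41856682682554}
top [[-0.01, -0.99, 0.11, 435.93], [-1.0, 0.01, 0.02, -64.69], [-0.03, -0.11, -0.99, 917.24], [0.0, 0.0, 0.0, 1.0]] [[500.6, 0.0, 320.5], [0.0, 500.6, 239.8], [0.0, 0.0, 1.0]]
side [[0.97, -0.18, 0.18, 315.84], [-0.26, -0.74, 0.62, -758.42], [0.02, -0.65, -0.76, 917.85], [0.0, 0.0, 0.0, 1.0]] [[581.4, 0.0, 324.1], [0.0, 581.4, 237.7], [0.0, 0.0, 1.0]]
```

View pics/top0.png

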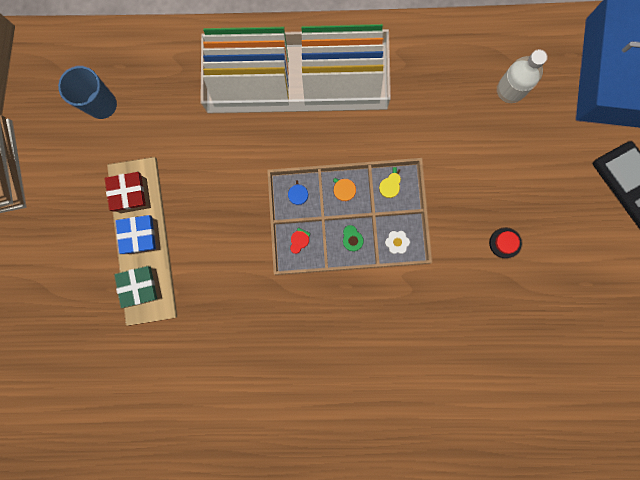

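View pics/side0.png

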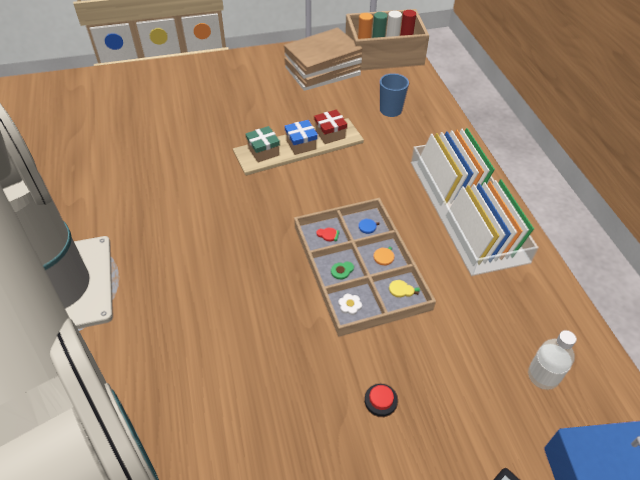

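The top view shows the pear at about (390,184), the blue-lidded box at (134,235), between red (above) and green (below), and the bell button at (508,242). In the side view they are at (403,290), (301,133) and (381,397).

```bash
cat > h.py <<'E'
import cv2, numpy as np
from cell import *
def ray(d,uv):
    p=cv2.undistortPoints(np.array([[uv]],float),d['mtx'],np.array(d['dist'],float))[0,0]
    r=d['T'][:3,:3]@np.array([p[0],p[1],1]); return d['T'][:3,3],r
def onz(d,uv,z):
    o,r=ray(d,uv); return o+r*(z-o[2])/r[2]
def tri(d1,a,d2,b):
    A=[];B=[]
    M=np.zeros((3,3));v=np.zeros(3)
    for d,u in((d1,a),(d2,b)):
        o,r=ray(d,u);r=r/np.linalg.norm(r);P=np.eye(3)-np.outer(r,r);M+=P;v+=P@o
    return np.linalg.solve(M,v)
def blob(d,lo,hi,roi,hull=False):
    x0,y0,x1,y1=roi
    hsv=cv2.cvtColor(d['img'],cv2.COLOR_BGR2HSV); m=cv2.inRange(hsv,lo,hi)
    k=np.zeros_like(m);k[y0:y1,x0:x1]=m[y0:y1,x0:x1]
    pts=cv2.findNonZero(k)
    h=cv2.convexHull(pts) 
    M=cv2.moments(h) if hull else cv2.moments(k,True)
    return (M['m10']/M['m00'],M['m01']/M['m00']),len(pts),cv2.boundingRect(pts),h
E
python3 - <<'E'
from h import *
t=get_image('top');s=get_image('side')
Y=((22,120,120),(35,255,255));B=((100,130,60),(125,255,255));R=((0,170,150),(6,255,255))
for n,c,rt,rs,z in(('pear',Y,(375,165,412,205),(385,275,425,305),13),('box',B,(112,210,160,258),(280,115,322,150),57),('bell',R,(485,225,530,260),(360,378,405,415),None)):
    a=blob(t,*c,rt,True);b=blob(s,*c,rs,True)
    print(n,a[:3],b[:3],'tri',tri(t,a[0],s,b[0]).round(1))
    for d,u in((t,a[0]),(s,b[0])):
        zz=d['z_map'][int(u[1]),int(u[0])]
        o,r=ray(d,u);print('  depth pt',(o+r*zz).round(1),'plane',onz(d,u,z).round(1) if z else '')
    zz=z or 35
    if n=='box':
        q=np.array([onz(t,p[0].astype(float),57)[:2] for p in a[3]],np.float32);print(cv2.minAreaRect(q))
    if n=='bell':
        q=np.array([onz(t,p[0].astype(float),tri(t,a[0],s,b[0])[2])[:2] for p in a[3]],np.float32);print(cv2.minEnclosingCircle(q))
print('boxes',onz(t,(125,190),57),onz(t,(137,286),57))
E
```

```text
pear ((390.07072013799046, 185.39974126778785), 398, (379, 173, 22, 25)) ((400.69941520467836, 288.9029239766082), 298, (389, 281, 26, 16)) tri [ 637.  -171.4    8.2]
  depth pt [ 635.7 -170.9   12.7] plane [ 635.6 -170.8   13. ]
  depth pt [ 636.5 -172.8   10.3] plane [ 635.6 -174.5   13. ]
box ((135.19461361483286, 234.2210041954256), 858, (116, 215, 40, 39)) ((300.66986564299424, 132.06717850287907), 343, (285, 120, 32, 25)) tri [548.3 282.7  47.2]
  depth pt [546.6 278.3  58.2] plane [546.7 278.8  57. ]
  depth pt [545.8 270.7  57.1] plane [545.9 270.9  57. ]
((546.8635864257812, 278.7869873046875), (60.60978317260742, 62.63434600830078), 8.0996675491333)
bell ((507.80626398210285, 241.87964205816553), 391, (497, 231, 23, 23)) ((381.9285371702638, 397.1836930455635), 112, (370, 386, 24, 22)) tri [ 528.9 -376.    17.4]
  depth pt [ 527.3 -373.1   25.3] plane 
  depth pt [ 529.6 -376.3   17.9] plane 
((528.0590209960938, -375.6634216308594), 19.761245727539062)
boxes [625.21196804 298.79900261  57.        ] [457.03092858 272.90288102  57.        ]
```

Call:
{"method": "carry_out", "body": {
  "series": [
    [[3.5,-1.8,0,0,0,0,0],[7,-3.6,0,0,0,0,0],[10.5,-5.4,0,0,0,0,0],[14,-7.2,0,0,0,0,0],[17.5,-9,0,0,0,0,0]]
  ]
}}

```text
clock: 0.62
eef_pos: [344.6, -474.0, 200.3]
tool_rot: [-3.141, -0.0, 0.322]
force: [0.4, -0.2, 0.2]
width: 25.4
```

Call:
{"method": "carry_out", "body": {
  "series": [
    [[3.5,-1.8,0,0,0,0,0],[7,-3.6,0,0,0,0,0],[10.5,-5.4,0,0,0,0,0],[14,-7.2,0,0,0,0,0],[17.5,-9,0,0,0,0,0]]
  ]
}}

```text
clock: 1.03
eef_pos: [482.1, -333.1, 200.4]
tool_rot: [-3.142, 0.0, 0.323]
force: [0.5, -0.6, 0.0]
width: -0.2
```

Call:
{"method": "carry_out", "body": {
  "series": [
    [[3,-1.5,0,0,0,0,0],[6,-3.1,0,0,0,0,0],[8,-4.2,0,0,0,0,0],[8,-4.2,0,0,0,0,0],[8,-4.2,0,0,0,0,0]]
  ]
}}

```text
clock: 1.45
eef_pos: [544.5, -267.6, 200.1]
tool_rot: [-3.141, -0.0, 0.327]
force: [-0.4, -0.8, -0.4]
width: 0.2
```

```bash
cat >> h.py <<'E'
from scipy.spatial.transform import Rotation as Ro
def wrist():
    s=read_state();d=get_image('wrist')
    T=np.eye(4);T[:3,:3]=Ro.from_euler('xyz',s['tool_rot']).as_matrix();T[:3,3]=s['eef_pos']
    d['T']=T@d['T_tool_cam'];return s,d
def delta(tgt):
    s=read_state();R=Ro.from_euler('xyz',s['tool_rot']).as_matrix()
    return s['clock'],s['eef_pos'].round(1),(R.T@(np.array(tgt,float)-s['eef_pos'])/10).round(2)
E
python3 - <<'E'
from h import *
s,d=wrist();cv2.imwrite('pics/w1.png',d['img']);print(s['eef_pos'],d['T'].round(2).tolist())
E
```

```text
[ 544.54443187 -267.62516411  200.07969371] [[0.32, -0.91, -0.25, 607.69], [-0.95, -0.31, -0.08, -246.02], [-0.0, 0.26, -0.96, 374.08], [0.0, 0.0, 0.0, 1.0]]
```

View pics/w1.png

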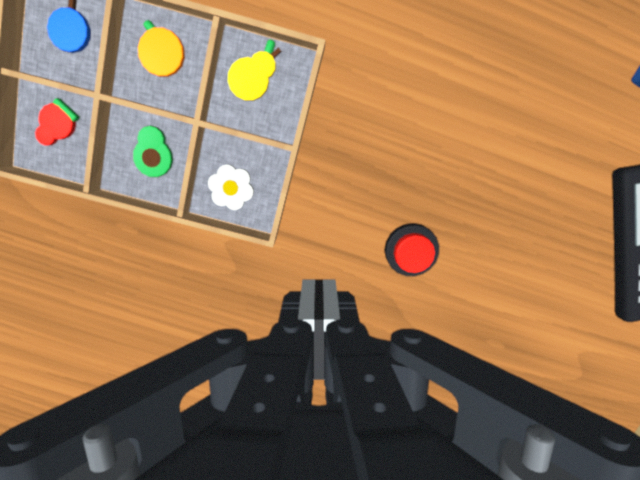

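The wrist view shows the pear at about (252,75) with its stem toward (277,48). The bell button is at (414,253) and the shut fingertips at (320,285).

Run:
```python
from h import *
s,d=wrist();t=get_image('top')
Y=((22,120,120),(35,255,255));R=((0,170,150),(6,255,255))
a=blob(d,*Y,(220,40,285,105),True);b=blob(t,*Y,(375,165,412,205),True)
print('pear',a[:3],onz(d,a[0],13).round(1),'tri',tri(d,a[0],t,b[0]).round(1))
q=np.array([onz(d,p[0].astype(float),13)[:2] for p in a[3]],np.float32);print(cv2.minAreaRect(q),'stem tip',onz(d,(281,48),13))
print('tray corner',onz(d,(325,40),30),onz(d,(273,243),30))
a=blob(d,*R,(380,225,445,280),True);b=blob(t,*R,(485,225,530,260),True)
p=tri(d,a[0],t,b[0]);print('bell',a[:3],p.round(1))
for z in(20,25,30):print(onz(d,a[0],z).round(1),onz(t,b[0],z).round(1))
q=np.array([onz(d,p_[0].astype(float),25)[:2] for p_ in a[3]],np.float32);print(cv2.minEnclosingCircle(q))
o,r=ray(d,a[0]);print('depth',o+r*d['z_map'][int(a[0][1]),int(a[0][0])])
print(delta((638,-173,200)))
```

```text
pear ((249.07108912811557, 73.02831927068179), 1720, (226, 49, 47, 50)) [ 636.8 -171.6   13. ] tri [ 636.7 -171.1   10.1]
((637.7223510742188, -170.05409240722656), (37.35448455810547, 46.47328567504883), 82.9429931640625) stem tip [ 666.00638239 -192.8175569    13.        ]
tray corner [ 681.01925595 -228.85853671   30.        ] [ 495.5320517  -239.04287529   30.        ]
bell ((412.7248046071575, 250.79446044151922), 1243, (393, 232, 41, 39)) [ 528.2 -375.4   16.8]
[ 528.9 -373.6   20. ] [ 527.9 -374.9   20. ]
[ 530.  -371.8   25. ] [ 527.4 -373.2   25. ]
[ 531.1 -370.    30. ] [ 526.9 -371.4   30. ]
((530.1619262695312, -371.74114990234375), 20.7970027923584)
depth [ 529.47122641 -372.73435345   22.38161651]
(1.6, array([ 542.4, -271. ,  200.3]), array([ 1.217e+01, -6.290e+00,  1.000e-02]))
```

Call:
{"method": "carry_out", "body": {
  "series": [
    [[3.4,-1.8,0,0,0,0,0],[6.8,-3.6,0,0,0,0,0],[10,-5.2,0,0,0,0,0],[12.2,-6.3,0,0,0,0,0],[12.2,-6.3,0,0,0,0,0]]
  ]
}}

```text
clock: 2.02
eef_pos: [643.0, -165.2, 200.1]
tool_rot: [-3.139, -0.004, 0.329]
force: [0.2, -0.3, -0.8]
width: 0.1
```

Call:
{"method": "carry_out", "body": {
  "series": [
    [[0,0,3,0,0,0,0],[0,0,6,0,0,0,0],[0,0,9,0,0,0,0],[0,0,11,0,0,0,0],[0,0,11,0,0,0,0]]
  ]
}}

```text
clock: 2.43
eef_pos: [634.4, -172.5, 85.7]
tool_rot: [-3.138, 0.009, 0.32]
force: [-1.1, 0.1, 0.4]
width: 0.1
```

Run:
```python
from h import *
s,d=wrist();cv2.imwrite('pics/w2.png',d['img'])
Y=((22,120,120),(35,255,255))
try:
    a=blob(d,*Y,(0,0,640,480),True);print(a[:3],onz(d,a[0],13))
except Exception as e:print(e)
print(delta((638,-173,44)))
```

```text
((211.75795556004783, 228.08232678020923), 5352, (56, 169, 295, 109)) [ 614.49341161 -101.31193726   13.        ]
(2.4833, array([ 636.5, -172.7,   88.3]), array([0.15, 0.09, 4.43]))
```

View pics/w2.png

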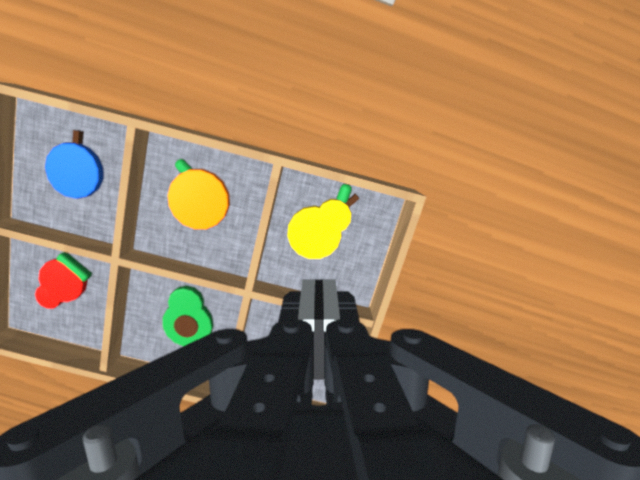

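The pear is at about (318,230), just ahead of the fingertips at (320,285).

Run:
```python
from h import *
s,d=wrist()
a=blob(d,(25,120,120),(35,255,255),(270,180,370,270),True);print(a[:3],onz(d,a[0],13).round(1),'stem',onz(d,(354,198),13).round(1), 'bottom',onz(d,(297,252),13).round(1))
print(delta((638,-173,44)))
```

```text
((317.1826441683664, 230.31683045923725), 2669, (286, 201, 64, 60)) [ 637.5 -171.    13. ] stem [ 666.8 -187.5   13. ] bottom [ 618.1 -162.4   13. ]
(2.5333, array([ 638.4, -172.8,   90.4]), array([-0.04,  0.  ,  4.64]))
```

Call:
{"method": "carry_out", "body": {
  "series": [
    [[0,0,1.5,0,0,0,0],[0,0,3,0,0,0,0],[0,0,4,0,0,0,0],[0,0,4.7,0,0,0,0],[0,0,4.7,0,0,0,0]]
  ]
}}

```text
clock: 2.95
eef_pos: [638.9, -171.4, 43.1]
tool_rot: [-3.141, 0.001, 0.322]
force: [0.1, 0.3, 0.3]
width: -0.0
```

Call:
{"method": "carry_out", "body": {
  "series": [
    [[0,0,0,0,0,0,0],[0,0,0,0,0,0,0],[0,0,0,0,0,0,0],[0,0,0,0,0,0,0],[0,0,0,0,0,0,0]]
  ]
}}

```text
clock: 3.37
eef_pos: [639.7, -171.1, 44.0]
tool_rot: [3.141, -0.001, 0.323]
force: [0.1, 0.0, 0.2]
width: 0.1
```

Call:
{"method": "carry_out", "body": {
  "series": [
    [[0,0,0,0,0,0,0],[0,0,0,0,0,0,0],[0,0,0,0,0,0,0],[0,0,0,0,0,0,0],[0,0,0,0,0,0,0]]
  ]
}}

```text
clock: 3.78
eef_pos: [639.3, -171.0, 43.4]
tool_rot: [-3.142, 0.0, 0.323]
force: [-0.3, -0.4, 0.3]
width: -0.2
```

Call:
{"method": "carry_out", "body": {
  "series": [
    [[0,0,0,0,0,0,0],[0,0,0,0,0,0,0],[0,0,0,0,0,0,0],[0,0,0,0,0,0,0],[0,0,0,0,0,0,0]]
  ]
}}

```text
clock: 4.2
eef_pos: [639.3, -171.1, 43.4]
tool_rot: [3.142, -0.0, 0.323]
force: [0.2, -0.7, 0.7]
width: 0.0
```

Call:
{"method": "carry_out", "body": {
  "series": [
    [[0,0,0,0,0,0,0],[0,0,0,0,0,0,0],[0,0,0,0,0,0,0],[0,0,0,0,0,0,0],[0,0,0,0,0,0,0]]
  ]
}}

```text
clock: 4.62
eef_pos: [639.3, -171.0, 43.4]
tool_rot: [3.142, -0.0, 0.323]
force: [0.3, -0.2, -0.4]
width: 0.4
```

Call:
{"method": "carry_out", "body": {
  "series": [
    [[0,0,0,0,0,0,0],[0,0,0,0,0,0,0],[0,0,0,0,0,0,0],[0,0,0,0,0,0,0],[0,0,0,0,0,0,0]]
  ]
}}

```text
clock: 5.03
eef_pos: [639.3, -171.0, 43.4]
tool_rot: [3.142, -0.0, 0.323]
force: [0.4, 0.4, -0.2]
width: 0.0
```

Call:
{"method": "carry_out", "body": {
  "series": [
    [[0,0,0,0,0,0,0],[0,0,0,0,0,0,0],[0,0,0,0,0,0,0],[0,0,0,0,0,0,0],[0,0,0,0,0,0,0]]
  ]
}}

```text
clock: 5.45
eef_pos: [639.3, -171.1, 43.4]
tool_rot: [3.142, -0.0, 0.323]
force: [0.6, -0.1, -0.7]
width: 0.2
```

Run:
```python
from h import *
t=get_image('side');cv2.imwrite('pics/s2.png',t['img'][180:420,230:550].repeat(2,0).repeat(2,1))
print(delta((638,-173,43)))
```

```text
(5.5, array([ 639.3, -171.1,   43.4]), array([-0.19,  0.14,  0.04]))
```

View pics/s2.png

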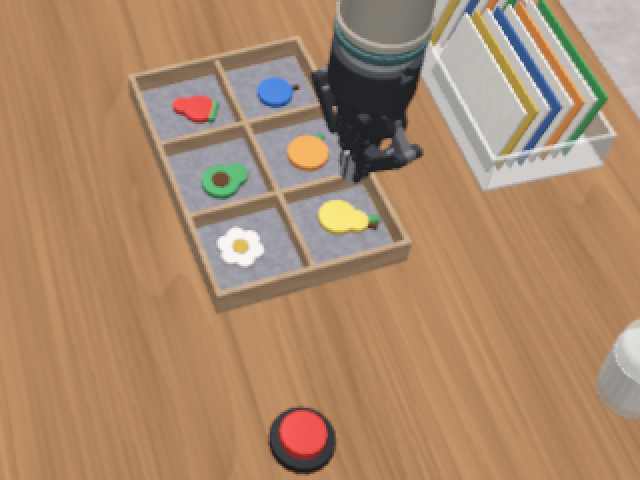

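The side picture shows the fingertips hanging over the pear (pear at (345,217) in the enlarged crop, tips at (355,180)), with the tray untouched. I held for a bit over 2.5 s; I'll add a little more, then rise.

Call:
{"method": "carry_out", "body": {
  "series": [
    [[0,0,0,0,0,0,0],[0,0,0,0,0,0,0],[0,0,0,0,0,0,0],[0,0,0,0,0,0,0],[0,0,0,0,0,0,0]]
  ]
}}

```text
clock: 5.92
eef_pos: [639.3, -171.1, 43.4]
tool_rot: [3.142, -0.0, 0.323]
force: [0.4, 0.2, 0.0]
width: -0.0
```

Call:
{"method": "carry_out", "body": {
  "series": [
    [[0,0,-3,0,0,0,0],[0,0,-6.5,0,0,0,0],[0,0,-10,0,0,0,0],[0,0,-13,0,0,0,0],[0,0,-15.7,0,0,0,0]]
  ]
}}

```text
clock: 6.33
eef_pos: [639.7, -171.2, 202.9]
tool_rot: [3.141, -0.002, 0.323]
force: [0.1, 0.4, 0.3]
width: 0.3
```

Call:
{"method": "carry_out", "body": {
  "series": [
    [[0.4,-3.7,0,0,0,0,0],[0.9,-7.4,0,0,0,0,0],[1.3,-11.1,0,0,0,0,0],[1.8,-14.8,0,0,0,0,0],[2.2,-18.5,0,0,0,0,0]]
  ]
}}

```text
clock: 6.75
eef_pos: [601.0, 13.0, 200.7]
tool_rot: [-3.142, -0.001, 0.322]
force: [0.7, -0.4, -0.6]
width: 0.3
```

Call:
{"method": "carry_out", "body": {
  "series": [
    [[0.4,-3.7,0,0,0,0,0],[0.9,-7.4,0,0,0,0,0],[1.3,-11.1,0,0,0,0,0],[1.7,-14,0,0,0,0,0],[1.7,-14,0,0,0,0,0]]
  ]
}}

```text
clock: 7.17
eef_pos: [570.9, 159.2, 200.5]
tool_rot: [-3.136, -0.001, 0.334]
force: [-0.3, 1.2, -0.4]
width: 0.1
```

Call:
{"method": "carry_out", "body": {
  "series": [
    [[0,0,0,0,0,0,0],[0,0,0,0,0,0,0],[0,0,0,0,0,0,0]]
  ]
}}

```text
clock: 7.42
eef_pos: [573.6, 147.5, 200.4]
tool_rot: [3.14, 0.0, 0.32]
force: [-0.2, -0.7, 0.8]
width: -0.2
```

Run:
```python
from h import *
s,d=wrist();cv2.imwrite('pics/w3.png',d['img'])
print(delta((547,278.5,200)))
```

```text
(7.4667, array([573.7, 147.4, 200.5]), array([  1.59, -13.28,   0.03]))
```

View pics/w3.png

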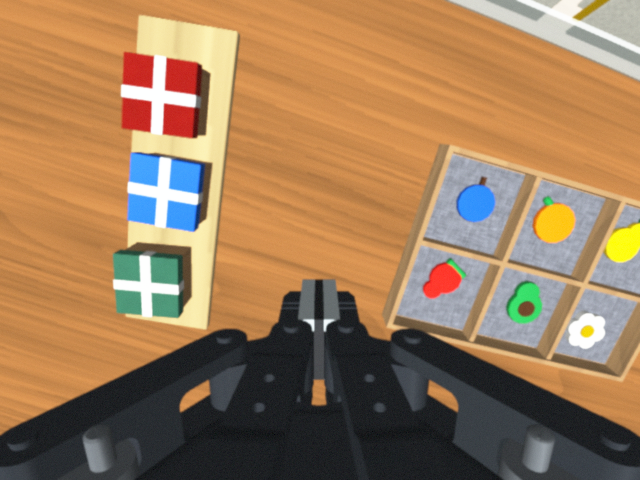

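The blue lid is centred at about (165,192), with red above and green below it; the tray is off to the right.

Run:
```python
from h import *
s,d=wrist()
a=blob(d,(100,130,60),(125,255,255),(110,145,215,240),True);p=onz(d,a[0],57);print(a[:3],p.round(1))
q=np.array([onz(d,k[0].astype(float),57)[:2] for k in a[3]],np.float32);print(cv2.minAreaRect(q), onz(d,(165,193),57))
o,r=ray(d,a[0]);print('depth',o+r*d['z_map'][int(a[0][1]),int(a[0][0])])
print(delta((547,278,200)))
```

```text
((164.8714539007092, 191.10689443535188), 3319, (128, 153, 76, 78)) [550.2 279.3  57. ]
((549.2833251953125, 279.17889404296875), (60.3625373840332, 62.334716796875), 7.9384870529174805) [548.62563492 278.81665415  57.        ]
depth [550.14244414 279.3548073   56.77172986]
(7.5167, array([573.6, 147.6, 200.5]), array([  1.57, -13.22,   0.03]))
```

Call:
{"method": "carry_out", "body": {
  "series": [
    [[0.5,-3.7,0,0,0,0,0],[1,-7.4,0,0,0,0,0],[1.4,-10.8,0,0,0,0,0],[1.8,-13.3,0,0,0,0,0],[1.8,-13.3,0,0,0,0,0]]
  ]
}}

```text
clock: 7.93
eef_pos: [546.0, 288.7, 200.3]
tool_rot: [-3.136, -0.001, 0.33]
force: [0.5, 0.0, 0.3]
width: -0.1
```

Call:
{"method": "carry_out", "body": {
  "series": [
    [[0,0,0,0,0,0,0],[0,0,0,0,0,0,0],[0,0,2,0,0,0,0],[0,0,4,0,0,0,0],[0,0,6,0,0,0,0]]
  ]
}}

```text
clock: 8.35
eef_pos: [549.5, 278.6, 140.2]
tool_rot: [3.14, -0.001, 0.319]
force: [0.1, -0.0, 0.1]
width: -0.0
```

Call:
{"method": "carry_out", "body": {
  "series": [
    [[0,0,0,0,0,0,0],[0,0,0,0,0,0,0],[0,0,0,0,0,0,0]]
  ]
}}

```text
clock: 8.6
eef_pos: [549.4, 280.3, 141.5]
tool_rot: [3.141, -0.002, 0.321]
force: [1.0, 0.5, 0.4]
width: -0.1
```

Run:
```python
from h import *
s,d=wrist();cv2.imwrite('pics/w4.png',d['img'])
print(delta((548.5,279,87)))
```

```text
(8.65, array([549.5, 280.8, 141.9]), array([-0.17,  0.14,  5.49]))
```

View pics/w4.png

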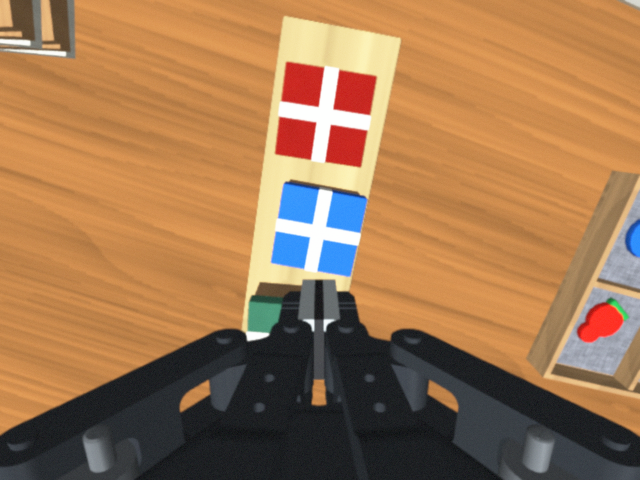

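The blue box's band cross is at (319,231), right ahead of the tips, as it was for the pear.

Run:
```python
from h import *
s,d=wrist();p=onz(d,(319,231),57);print(p,delta((p[0],p[1],87.5)))
```

```text
[548.72211462 280.40986292  57.        ] (8.7, array([549.4, 281.2, 142. ]), array([-0.11,  0.06,  5.45]))
```

Call:
{"method": "carry_out", "body": {
  "series": [
    [[-0.1,0.1,2,0,0,0,0],[-0.1,0.1,4,0,0,0,0],[-0.1,0.1,5,0,0,0,0],[-0.1,0.1,5.4,0,0,0,0],[-0.1,0.1,5.4,0,0,0,0]]
  ]
}}

```text
clock: 9.12
eef_pos: [547.3, 280.0, 86.2]
tool_rot: [3.141, 0.001, 0.323]
force: [-0.5, 0.5, 1.5]
width: 0.1
```

Call:
{"method": "carry_out", "body": {
  "series": [
    [[0,0,0,0,0,0,0],[0,0,0,0,0,0,0],[0,0,0,0,0,0,0],[0,0,0,0,0,0,0],[0,0,0,0,0,0,0]]
  ]
}}

```text
clock: 9.53
eef_pos: [547.8, 280.3, 87.0]
tool_rot: [-3.141, -0.001, 0.323]
force: [-0.7, -0.1, -0.2]
width: -0.4
```

Call:
{"method": "carry_out", "body": {
  "series": [
    [[0,0,0,0,0,0,0],[0,0,0,0,0,0,0],[0,0,0,0,0,0,0],[0,0,0,0,0,0,0],[0,0,0,0,0,0,0]]
  ]
}}

```text
clock: 9.95
eef_pos: [547.5, 280.1, 86.4]
tool_rot: [3.142, 0.0, 0.323]
force: [0.5, 0.3, 0.2]
width: 0.3
```

Call:
{"method": "carry_out", "body": {
  "series": [
    [[0,0,0,0,0,0,0],[0,0,0,0,0,0,0],[0,0,0,0,0,0,0],[0,0,0,0,0,0,0],[0,0,0,0,0,0,0]]
  ]
}}

```text
clock: 10.37
eef_pos: [547.5, 280.1, 86.4]
tool_rot: [3.142, -0.0, 0.323]
force: [-0.1, -0.3, -0.2]
width: -0.1
```

Call:
{"method": "carry_out", "body": {
  "series": [
    [[0,0,0,0,0,0,0],[0,0,0,0,0,0,0],[0,0,0,0,0,0,0],[0,0,0,0,0,0,0],[0,0,0,0,0,0,0]]
  ]
}}

```text
clock: 10.78
eef_pos: [547.5, 280.1, 86.4]
tool_rot: [3.142, -0.0, 0.323]
force: [-0.3, 0.3, -0.3]
width: 0.0
```

Call:
{"method": "carry_out", "body": {
  "series": [
    [[0,0,0,0,0,0,0],[0,0,0,0,0,0,0],[0,0,0,0,0,0,0],[0,0,0,0,0,0,0],[0,0,0,0,0,0,0]]
  ]
}}

```text
clock: 11.2
eef_pos: [547.5, 280.1, 86.4]
tool_rot: [3.142, -0.0, 0.323]
force: [0.1, 0.1, 0.9]
width: -0.0
```

Call:
{"method": "carry_out", "body": {
  "series": [
    [[0,0,0,0,0,0,0],[0,0,0,0,0,0,0],[0,0,0,0,0,0,0],[0,0,0,0,0,0,0],[0,0,0,0,0,0,0]]
  ]
}}

```text
clock: 11.62
eef_pos: [547.5, 280.1, 86.4]
tool_rot: [3.142, -0.0, 0.323]
force: [0.4, -0.3, 0.4]
width: -0.2
```

Call:
{"method": "carry_out", "body": {
  "series": [
    [[0,0,0,0,0,0,0],[0,0,0,0,0,0,0],[0,0,0,0,0,0,0],[0,0,0,0,0,0,0],[0,0,0,0,0,0,0]]
  ]
}}

```text
clock: 12.03
eef_pos: [547.5, 280.1, 86.4]
tool_rot: [3.142, -0.0, 0.323]
force: [0.6, 0.1, 0.3]
width: 0.1
```

Run:
```python
from h import *
t=get_image('side');cv2.imwrite('pics/s4.png',t['img'][60:260,200:460].repeat(3,0).repeat(3,1))
print(delta((548.5,280,87)))
```

```text
(12.0833, array([547.5, 280.1,  86.4]), array([ 0.09,  0.04, -0.06]))
```

View pics/s4.png

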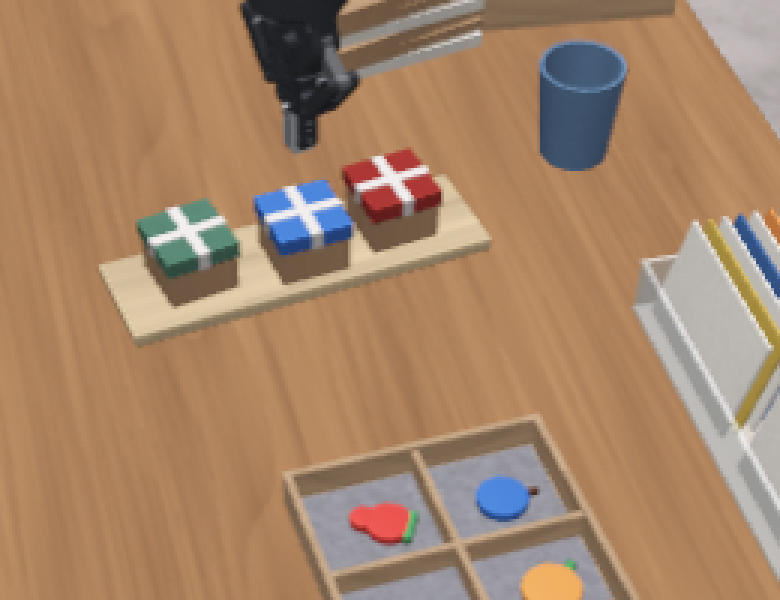

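In the side view the visible tip at (300,150) seems higher or farther than 30 mm above the lid's cross at (303,210), so I'll check this against the calibration.

Run:
```python
from h import *
t=get_image('side');s=read_state()
def pr(d,p):
    Ti=np.linalg.inv(d['T']);rv=cv2.Rodrigues(Ti[:3,:3])[0]
    return cv2.projectPoints(np.array([p],float),rv,Ti[:3,3],d['mtx'],np.array(d['dist'],float))[0].ravel().round(1)
print('tcp proj',pr(t,s['eef_pos']),'lid',pr(t,(548.5,279,57)), 'visible tip',(300,110))
for v in range(100,114,2):
  for u in(298,302):
    z=t['z_map'][v,u];o,r=ray(t,(u,v));print(u,v,z,(o+r*z).round(1))
# lid cross
z=t['z_map'][130,301];o,r=ray(t,(301,130));print('cross',(o+r*z).round(1))
d=get_image('top');print('top proj',pr(d,s['eef_pos']));cv2.imwrite('pics/t4.png',d['img'][150:350,50:250].repeat(3,0).repeat(3,1))
w=get_image('wrist');Tc=np.linalg.inv(w['T_tool_cam']);print('wrist tcp',cv2.projectPoints(np.zeros((1,3)),cv2.Rodrigues(Tc[:3,:3])[0],Tc[:3,3],w['mtx'],np.array(w['dist'],float))[0].ravel())
o,r=ray({'T':w['T_tool_cam'],**{k:w[k] for k in('mtx','dist')}},(312,285))
for v in(281,285,290):
  o,r=ray({'T':w['T_tool_cam'],'mtx':w['mtx'],'dist':w['dist']},(312,v));print('finger in tool',o+r*w['z_map'][v,312])
```

```text
tcp proj [300.2 119.2] lid [301.  129.7] visible tip (300, 110)
298 100 1270.6698 [541.5 271.7 145.8]
302 100 1264.1864 [548.8 264.2 149.9]
298 102 1269.8591 [540.6 267.8 143.5]
302 102 1267.4199 [548.6 263.6 145.1]
298 104 1277.0902 [541.1 270.5 136.3]
302 104 1271.0771 [548.4 263.4 140.1]
298 106 1281.2059 [541.  270.5 130.9]
302 106 1274.3226 [548.2 262.8 135.3]
298 108 1289.5198 [541.6 274.  122.9]
302 108 1277.3694 [548.  262.  130.5]
298 110 1291.8477 [541.2 272.6 118.6]
302 110 1494.9293 [586.6 432.   -6.9]
298 112 1480.0665 [573.1 419.   -1.1]
302 112 1481.1842 [583.1 417.3  -1.7]
cross [548.7 279.4  55.8]
top proj [127.4 231.7]
wrist tcp [319.02160159 272.07613697]
finger in tool [ 10.95728808  -2.81736451 -38.28423125]
finger in tool [ 10.55986949  -2.76876777 -41.33113704]
finger in tool [ 10.68491151  -2.68534786 -46.34661753]
```

View pics/t4.png

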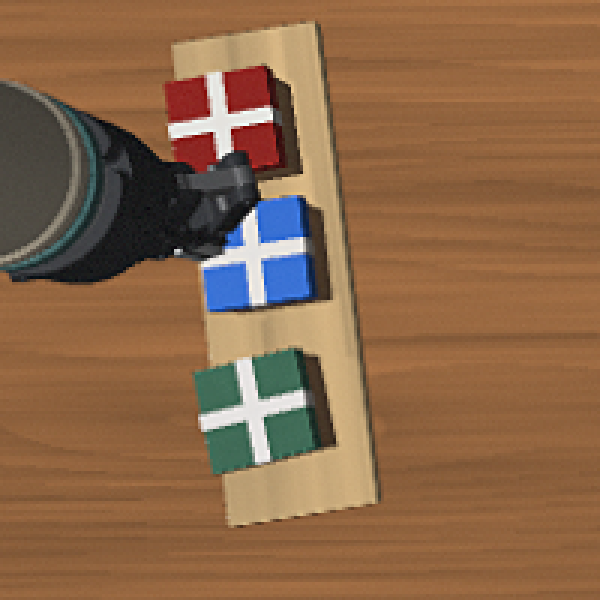

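Both cameras' depths put the visible finger end about 32 mm behind the stated TCP (z≈118 against 86.4). That decides what "3 cm clear" means, so I'll settle it with a gentle touch on bare counter between the tray and the riser.

Call:
{"method": "carry_out", "body": {
  "series": [
    [[0,0,-3,0,0,0,0],[0,0,-6,0,0,0,0],[0,0,-9,0,0,0,0],[0,0,-11.4,0,0,0,0],[0,0,-11.4,0,0,0,0]]
  ]
}}

```text
clock: 12.65
eef_pos: [550.7, 281.8, 206.0]
tool_rot: [-3.14, -0.01, 0.323]
force: [0.7, 0.6, 0.3]
width: 0.1
```

Call:
{"method": "carry_out", "body": {
  "series": [
    [[-0.9,3.7,0,0,0,0,0],[-1.8,7.4,0,0,0,0,0],[-2.7,11,0,0,0,0,0],[-3.4,13.8,0,0,0,0,0],[-3.4,13.8,0,0,0,0,0]]
  ]
}}

```text
clock: 13.07
eef_pos: [559.5, 129.1, 200.1]
tool_rot: [3.136, 0.002, 0.312]
force: [0.9, -0.6, -0.4]
width: -0.0
```

Call:
{"method": "carry_out", "body": {
  "series": [
    [[0,0,3.8,0,0,0,0],[0,0,7.6,0,0,0,0],[0,0,11.4,0,0,0,0],[0,0,14.5,0,0,0,0],[0,0,16.5,0,0,0,0]]
  ]
}}

```text
clock: 13.48
eef_pos: [556.5, 138.1, 31.8]
tool_rot: [-3.141, 0.005, 0.323]
force: [0.1, -0.2, -0.2]
width: 0.2
```

Call:
{"method": "carry_out", "body": {
  "series": [
    [[0,0,0,0,0,0,0],[0,0,0,0,0,0,0],[0,0,0,0,0,0,0],[0,0,0,0,0,0,0]]
  ]
}}

```text
clock: 13.82
eef_pos: [560.5, 138.9, 37.2]
tool_rot: [3.141, -0.003, 0.323]
force: [0.1, -0.2, 0.2]
width: -0.2
```

```bash
cat >> h.py <<'E'
def pr(d,p):
    Ti=np.linalg.inv(d['T']);rv=cv2.Rodrigues(Ti[:3,:3])[0]
    return cv2.projectPoints(np.array([p],float),rv,Ti[:3,3],d['mtx'],np.array(d['dist'],float))[0].ravel().round(1)
E
python3 - <<'E'
from h import *
s=read_state();t=get_image('side');p=pr(t,s['eef_pos']);print(s['eef_pos'],s['force'],p)
u,v=p.astype(int);c=t['img'][v-70:v+30,u-65:u+65].copy();c=cv2.resize(c,None,fx=6,fy=6,interpolation=0)
cv2.circle(c,(65*6+3,70*6+3),5,(255,0,255),2);cv2.imwrite('pics/s5.png',c)
E
```

```text
[560.47475431 138.91700297  37.16994168] [ 0.14420242 -0.17039419  0.20690368] [321.2 175.9]
```

View pics/s5.png

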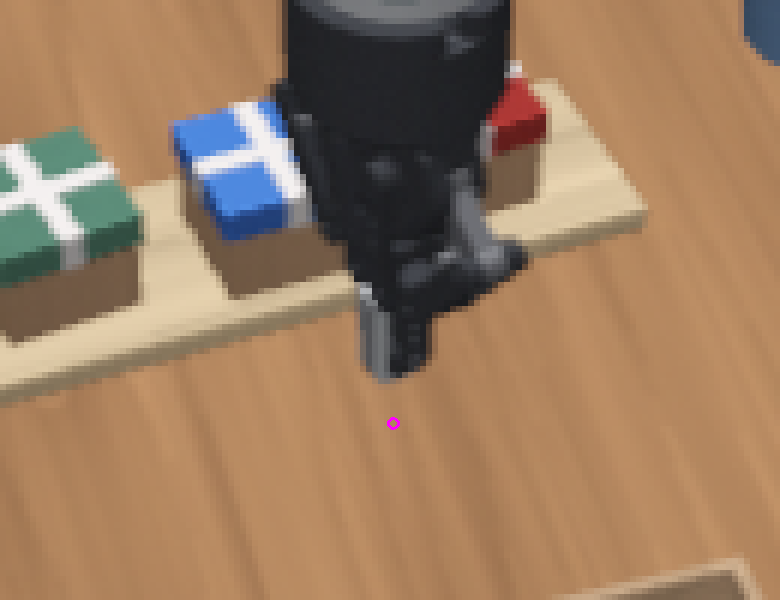

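The circle marks the reported TCP. It lies clearly below the visible finger end (387,380). Now I'll descend slowly, watching the force.

Call:
{"method": "carry_out", "body": {
  "series": [
    [[0,0,1,0,0,0,0],[0,0,2,0,0,0,0],[0,0,2.7,0,0,0,0],[0,0,2.7,0,0,0,0],[0,0,2.7,0,0,0,0]]
  ]
}}

```text
clock: 14.28
eef_pos: [558.3, 138.2, 7.6]
tool_rot: [-3.142, 0.002, 0.323]
force: [-0.3, -0.1, 1.2]
width: 0.1
```

Call:
{"method": "carry_out", "body": {
  "series": [
    [[0,0,0.2,0,0,0,0],[0,0,0.4,0,0,0,0],[0,0,0.5,0,0,0,0],[0,0,0.5,0,0,0,0],[0,0,0.5,0,0,0,0]]
  ]
}}

```text
clock: 14.7
eef_pos: [559.1, 138.4, 3.5]
tool_rot: [3.142, -0.0, 0.323]
force: [-0.7, 0.3, 0.6]
width: -0.1
```

Run:
```python
from h import *
s=read_state();t=get_image('side');p=pr(t,s['eef_pos']);print(s['eef_pos'],s['force'],p)
u,v=p.astype(int);c=t['img'][v-70:v+30,u-65:u+65].copy();c=cv2.resize(c,None,fx=6,fy=6,interpolation=0)
cv2.circle(c,(65*6+3,70*6+3),5,(255,0,255),2);cv2.imwrite('pics/s6.png',c)
```

```text
[559.06451666 138.44900239   3.49582649] [-0.66218445  0.2864342   0.62274789] [320.5 187.1]
```

View pics/s6.png

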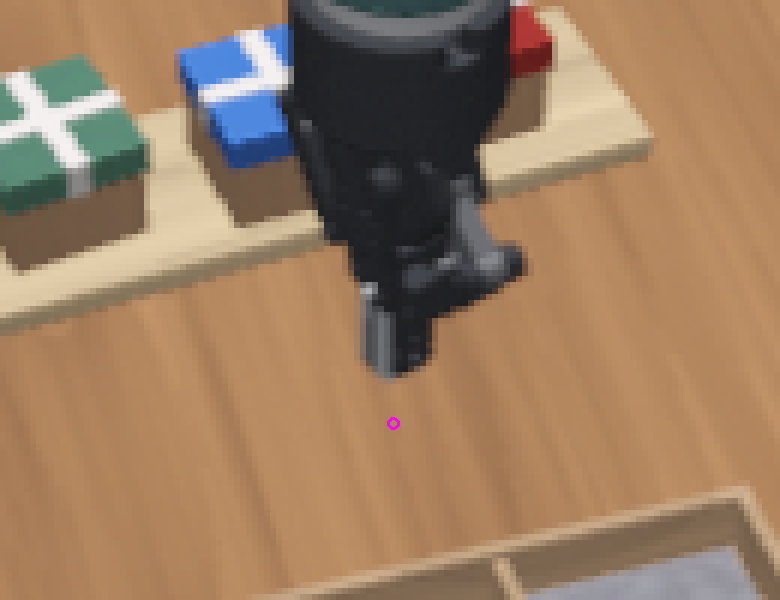

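At reported z = 3.5 the finger still hangs visibly clear of the counter with no force, so the stated TCP is off. I'll keep going down gently to contact.

Call:
{"method": "carry_out", "body": {
  "series": [
    [[0,0,0.2,0,0,0,0],[0,0,0.4,0,0,0,0],[0,0,0.6,0,0,0,0],[0,0,0.6,0,0,0,0]]
  ]
}}

```text
clock: 15.08
eef_pos: [558.6, 138.4, -3.0]
tool_rot: [-3.142, 0.001, 0.323]
force: [-0.4, 1.8, -0.0]
width: 0.1
```

Call:
{"method": "carry_out", "body": {
  "series": [
    [[0,0,0.4,0,0,0,0],[0,0,0.8,0,0,0,0],[0,0,1.2,0,0,0,0],[0,0,1.5,0,0,0,0],[0,0,1.5,0,0,0,0]]
  ]
}}

```text
clock: 15.5
eef_pos: [558.3, 138.3, -18.5]
tool_rot: [-3.141, 0.001, 0.323]
force: [0.0, -0.4, 0.3]
width: 0.3
```

Run:
```python
from h import *
s=read_state();t=get_image('side');p=pr(t,s['eef_pos']);print(s['eef_pos'],s['force'],p)
u,v=p.astype(int);c=t['img'][v-70:v+30,u-65:u+65].copy();c=cv2.resize(c,None,fx=6,fy=6,interpolation=0)
cv2.circle(c,(65*6+3,70*6+3),5,(255,0,255),2);cv2.imwrite('pics/s7.png',c)
```

```text
[558.34265924 138.31794245 -18.47037492] [ 0.01950461 -0.38257729  0.25182166] [320.1 194.2]
```

View pics/s7.png

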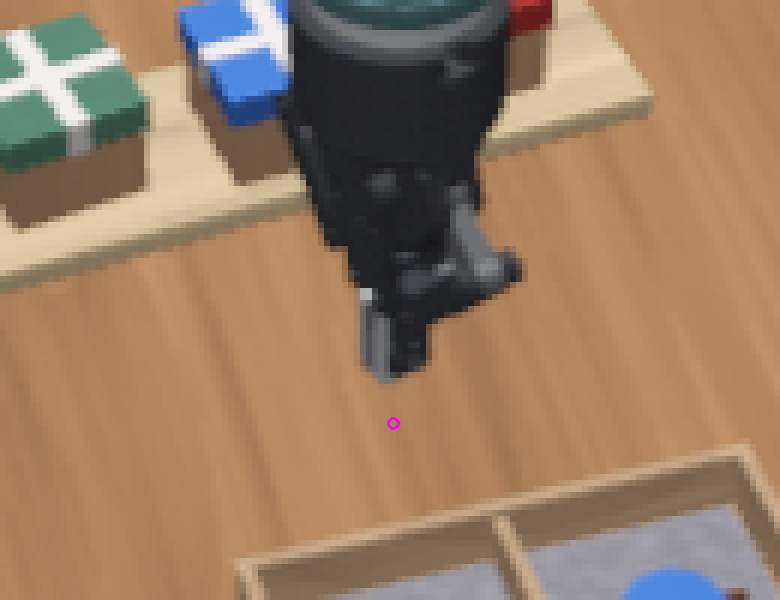

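TCP reads −18.5 mm without contact, so the fingers really are shorter than stated. Onward in small steps.

Call:
{"method": "carry_out", "body": {
  "series": [
    [[0,0,0.3,0,0,0,0],[0,0,0.6,0,0,0,0],[0,0,0.8,0,0,0,0],[0,0,0.8,0,0,0,0],[0,0,0.8,0,0,0,0]]
  ]
}}

```text
clock: 15.97
eef_pos: [558.9, 138.4, -25.7]
tool_rot: [-3.142, 0.0, 0.323]
force: [0.2, -0.2, -0.1]
width: 0.1
```

Call:
{"method": "carry_out", "body": {
  "series": [
    [[0,0,0.1,0,0,0,0],[0,0,0.2,0,0,0,0],[0,0,0.2,0,0,0,0]]
  ]
}}

```text
clock: 16.22
eef_pos: [559.0, 138.5, -27.7]
tool_rot: [-3.142, 0.0, 0.323]
force: [0.7, -0.5, 0.5]
width: -0.1
```

Call:
{"method": "carry_out", "body": {
  "series": [
    [[0,0,0.1,0,0,0,0],[0,0,0.2,0,0,0,0],[0,0,0.2,0,0,0,0]]
  ]
}}

```text
clock: 16.47
eef_pos: [558.9, 138.4, -29.7]
tool_rot: [-3.142, 0.0, 0.323]
force: [0.7, 0.6, 0.6]
width: 0.1
```

Call:
{"method": "carry_out", "body": {
  "series": [
    [[0,0,0.1,0,0,0,0],[0,0,0.1,0,0,0,0]]
  ]
}}

```text
clock: 16.63
eef_pos: [558.9, 138.4, -30.7]
tool_rot: [3.142, 0.0, 0.323]
force: [0.7, 0.5, -0.5]
width: 0.3
```

Call:
{"method": "carry_out", "body": {
  "series": [
    [[0,0,0.1,0,0,0,0],[0,0,0.1,0,0,0,0]]
  ]
}}

```text
clock: 16.8
eef_pos: [559.0, 138.5, -30.8]
tool_rot: [-3.142, -0.0, 0.323]
force: [-2.2, -0.5, 6.6]
width: -0.2
```

Call:
{"method": "carry_out", "body": {
  "series": [
    [[0,0,0.1,0,0,0,0],[0,0,0.1,0,0,0,0]]
  ]
}}

```text
clock: 16.97
eef_pos: [559.0, 138.5, -30.9]
tool_rot: [-3.142, -0.0, 0.323]
force: [-4.7, -1.3, 16.1]
width: -0.1
```

Contact comes at reported z = −30.8, so the real fingertips lie 31 mm behind the stated TCP. My earlier pointings were therefore about 61 mm clear. I'll redo both in order, at TCP z = 12 for the pear and 56 for the box.

Call:
{"method": "carry_out", "body": {
  "series": [
    [[0,0,-3,0,0,0,0],[0,0,-7,0,0,0,0],[0,0,-11,0,0,0,0],[0,0,-15,0,0,0,0],[0,0,-19,0,0,0,0]]
  ]
}}

```text
clock: 17.38
eef_pos: [558.5, 138.3, 159.4]
tool_rot: [3.142, 0.0, 0.323]
force: [0.7, 1.3, -0.8]
width: -0.1
```

Call:
{"method": "carry_out", "body": {
  "series": [
    [[-0.3,3.7,0,0,0,0,0],[-0.5,7.4,0,0,0,0,0],[-0.8,11.1,0,0,0,0,0],[-1,14.8,0,0,0,0,0],[-1.3,18.5,0,0,0,0,0]]
  ]
}}

```text
clock: 17.8
eef_pos: [605.6, -42.7, 157.7]
tool_rot: [3.141, -0.0, 0.323]
force: [1.0, -1.1, 0.7]
width: -0.2
```

Call:
{"method": "carry_out", "body": {
  "series": [
    [[-0.3,3.5,0,0,0,0,0],[-0.5,7,0,0,0,0,0],[-0.8,10.5,0,0,0,0,0],[-1,13.5,0,0,0,0,0],[-1,13.5,0,0,0,0,0]]
  ]
}}

```text
clock: 18.22
eef_pos: [638.5, -182.6, 157.3]
tool_rot: [3.135, 0.001, 0.313]
force: [0.1, -1.6, 0.1]
width: 0.4
```

Call:
{"method": "carry_out", "body": {
  "series": [
    [[0,0,0,0,0,0,0],[0,0,0,0,0,0,0],[0,0,0,0,0,0,0],[0,0,0,0,0,0,0],[0,0,0,0,0,0,0]]
  ]
}}

```text
clock: 18.63
eef_pos: [638.8, -170.7, 157.6]
tool_rot: [-3.141, -0.0, 0.325]
force: [-0.1, -0.2, -0.1]
width: 0.1
```

Run:
```python
from h import *
s,d=wrist();cv2.imwrite('pics/w5.png',d['img'])
print(delta((638.5,-172,12)))
```

```text
(18.6833, array([ 638.8, -171.1,  157.6]), array([-0.06,  0.08, 14.56]))
```

View pics/w5.png

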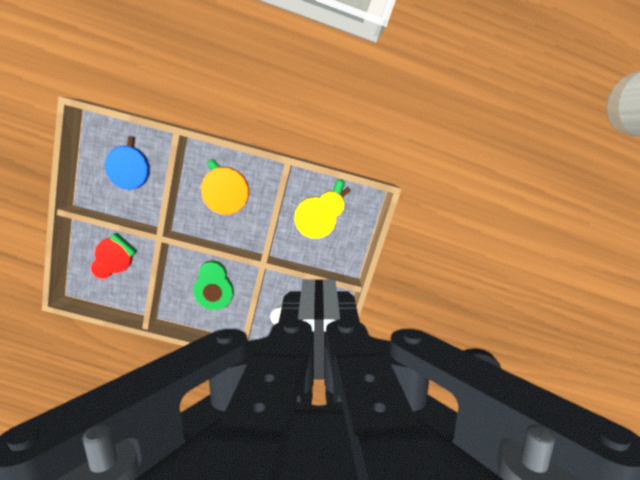

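The pear is at (320,212) in line with the tips. Now I'll descend straight down over it.

Call:
{"method": "carry_out", "body": {
  "series": [
    [[0,0.1,3,0,0,0,0],[0,0.1,6,0,0,0,0],[0,0.1,9,0,0,0,0],[0,0.1,11,0,0,0,0],[0,0.1,12.5,0,0,0,0]]
  ]
}}

```text
clock: 19.1
eef_pos: [637.6, -172.2, 30.1]
tool_rot: [-3.14, 0.003, 0.324]
force: [0.1, -0.4, 0.6]
width: 0.1
```

Call:
{"method": "carry_out", "body": {
  "series": [
    [[0,0,1,0,0,0,0],[0,0,1.6,0,0,0,0],[0,0,2,0,0,0,0],[0,0,2,0,0,0,0],[0,0,2,0,0,0,0]]
  ]
}}

```text
clock: 19.52
eef_pos: [639.7, -173.4, 13.3]
tool_rot: [3.141, -0.001, 0.323]
force: [0.8, 0.4, 0.5]
width: -0.0
```

Call:
{"method": "carry_out", "body": {
  "series": [
    [[0,0,0,0,0,0,0],[0,0,0,0,0,0,0],[0,0,0,0,0,0,0],[0,0,0,0,0,0,0],[0,0,0,0,0,0,0]]
  ]
}}

```text
clock: 19.93
eef_pos: [639.2, -173.3, 12.7]
tool_rot: [3.141, -0.0, 0.323]
force: [0.8, -0.8, -0.6]
width: -0.1
```

Run:
```python
from h import *
t=get_image('side');s=read_state();p=pr(t,s['eef_pos']+[0,0,31]);print(p)
u,v=p.astype(int);c=t['img'][v-50:v+50,u-65:u+65].copy();c=cv2.resize(c,None,fx=6,fy=6,interpolation=0)
cv2.circle(c,(65*6+3,50*6+3),5,(255,0,255),2);cv2.imwrite('pics/s8.png',c)
print(delta((638.5,-172,12)))
```

```text
[404.1 278.5]
(19.9833, array([ 639.1, -173.3,   12.6]), array([-0.01, -0.14,  0.06]))
```

View pics/s8.png

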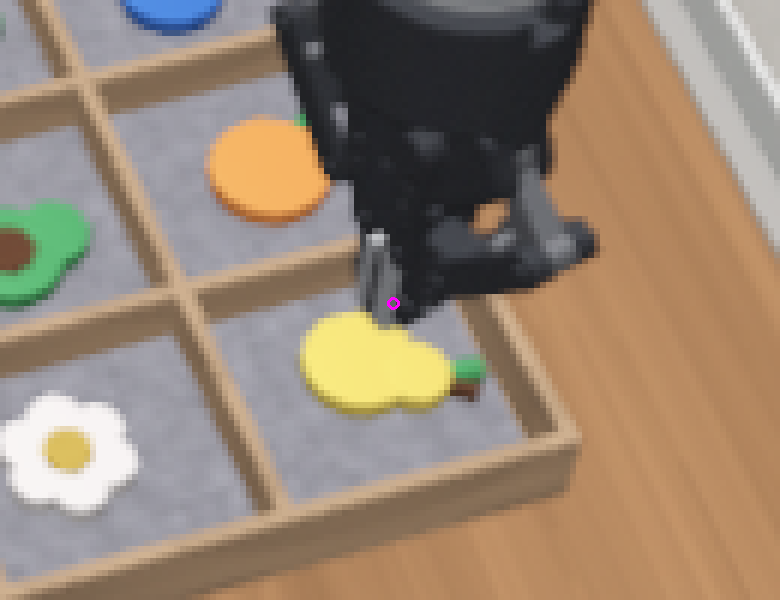

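The marker (TCP + 31 mm up) now sits on the visible tip, about 30 mm above the pear at (385,365). I'll hold for over two seconds.

Call:
{"method": "carry_out", "body": {
  "series": [
    [[0,0,0,0,0,0,0],[0,0,0,0,0,0,0],[0,0,0,0,0,0,0],[0,0,0,0,0,0,0],[0,0,0,0,0,0,0]]
  ]
}}

```text
clock: 20.4
eef_pos: [639.0, -173.2, 12.4]
tool_rot: [-3.142, -0.0, 0.323]
force: [0.3, 0.5, 0.0]
width: -0.2
```

Call:
{"method": "carry_out", "body": {
  "series": [
    [[0,0,0,0,0,0,0],[0,0,0,0,0,0,0],[0,0,0,0,0,0,0],[0,0,0,0,0,0,0],[0,0,0,0,0,0,0]]
  ]
}}

```text
clock: 20.82
eef_pos: [639.0, -173.3, 12.4]
tool_rot: [-3.142, -0.0, 0.323]
force: [0.3, 0.3, 0.6]
width: -0.4
```

Call:
{"method": "carry_out", "body": {
  "series": [
    [[0,0,0,0,0,0,0],[0,0,0,0,0,0,0],[0,0,0,0,0,0,0],[0,0,0,0,0,0,0],[0,0,0,0,0,0,0]]
  ]
}}

```text
clock: 21.23
eef_pos: [639.0, -173.3, 12.4]
tool_rot: [-3.142, -0.0, 0.323]
force: [0.2, -0.4, 0.5]
width: -0.1
```

Call:
{"method": "carry_out", "body": {
  "series": [
    [[0,0,0,0,0,0,0],[0,0,0,0,0,0,0],[0,0,0,0,0,0,0],[0,0,0,0,0,0,0],[0,0,0,0,0,0,0]]
  ]
}}

```text
clock: 21.65
eef_pos: [639.0, -173.3, 12.4]
tool_rot: [-3.142, -0.0, 0.323]
force: [-0.4, -0.3, -0.2]
width: -0.2
```

Call:
{"method": "carry_out", "body": {
  "series": [
    [[0,0,0,0,0,0,0],[0,0,0,0,0,0,0],[0,0,0,0,0,0,0],[0,0,0,0,0,0,0],[0,0,0,0,0,0,0]]
  ]
}}

```text
clock: 22.07
eef_pos: [639.0, -173.3, 12.5]
tool_rot: [3.142, -0.0, 0.323]
force: [-0.1, 0.3, -0.6]
width: -0.1
```

Call:
{"method": "carry_out", "body": {
  "series": [
    [[0,0,0,0,0,0,0],[0,0,0,0,0,0,0],[0,0,0,0,0,0,0],[0,0,0,0,0,0,0],[0,0,0,0,0,0,0]]
  ]
}}

```text
clock: 22.48
eef_pos: [639.0, -173.3, 12.4]
tool_rot: [3.142, -0.0, 0.323]
force: [-0.4, -0.0, 0.0]
width: -0.3
```

Call:
{"method": "carry_out", "body": {
  "series": [
    [[0,0,-3,0,0,0,0],[0,0,-7,0,0,0,0],[0,0,-11,0,0,0,0],[0,0,-14,0,0,0,0],[0,0,-15.5,0,0,0,0]]
  ]
}}

```text
clock: 22.9
eef_pos: [641.5, -174.0, 172.5]
tool_rot: [3.138, -0.006, 0.323]
force: [0.6, -0.9, 0.4]
width: -0.1
```

Run:
```python
from h import *
print(delta((548.6,279.5,168)))
```

```text
(22.9, array([ 641.5, -174. ,  172.5]), array([  5.57, -45.95,   0.3 ]))
```

Call:
{"method": "carry_out", "body": {
  "series": [
    [[0.5,-3.8,0,0,0,0,0],[1,-7.6,0,0,0,0,0],[1.4,-11.4,0,0,0,0,0],[1.9,-15.2,0,0,0,0,0],[2.4,-19,0,0,0,0,0]]
  ]
}}

```text
clock: 23.32
eef_pos: [600.9, 16.1, 167.7]
tool_rot: [-3.142, -0.0, 0.322]
force: [0.6, 0.8, -1.2]
width: 0.1
```

Call:
{"method": "carry_out", "body": {
  "series": [
    [[0.5,-3.8,0,0,0,0,0],[1,-7.6,0,0,0,0,0],[1.4,-11.4,0,0,0,0,0],[1.9,-15.2,0,0,0,0,0],[2.3,-18.5,0,0,0,0,0]]
  ]
}}

```text
clock: 23.73
eef_pos: [563.7, 200.3, 167.6]
tool_rot: [-3.141, -0.0, 0.324]
force: [0.0, 0.4, -1.4]
width: 0.2
```

Call:
{"method": "carry_out", "body": {
  "series": [
    [[0.4,-3,0,0,0,0,0],[0.8,-6,0,0,0,0,0],[1.1,-8.3,0,0,0,0,0],[1.1,-8.3,0,0,0,0,0],[1.1,-8.3,0,0,0,0,0]]
  ]
}}

```text
clock: 24.15
eef_pos: [547.8, 281.5, 167.3]
tool_rot: [-3.141, 0.0, 0.326]
force: [0.1, -1.1, 0.2]
width: -0.0
```

Call:
{"method": "carry_out", "body": {
  "series": [
    [[0,0,0,0,0,0,0],[0,0,0,0,0,0,0],[0,0,0,0,0,0,0],[0,0,0,0,0,0,0]]
  ]
}}

```text
clock: 24.48
eef_pos: [549.2, 278.1, 167.5]
tool_rot: [3.141, -0.0, 0.321]
force: [0.8, -0.2, 0.1]
width: -0.2
```

Run:
```python
from h import *
s,d=wrist();cv2.imwrite('pics/w6.png',d['img'])
a=blob(d,(100,130,60),(125,255,255),(250,150,390,275),True);p=onz(d,a[0],57);print(a[:3],p.round(1))
print(delta((548.6,279.5,56)))
```

```text
((315.2363798484173, 219.2496656263932), 3806, (273, 177, 87, 86)) [550.  281.3  57. ]
(24.5333, array([549.2, 278.4, 167.5]), array([-0.02, -0.13, 11.15]))
```

View pics/w6.png

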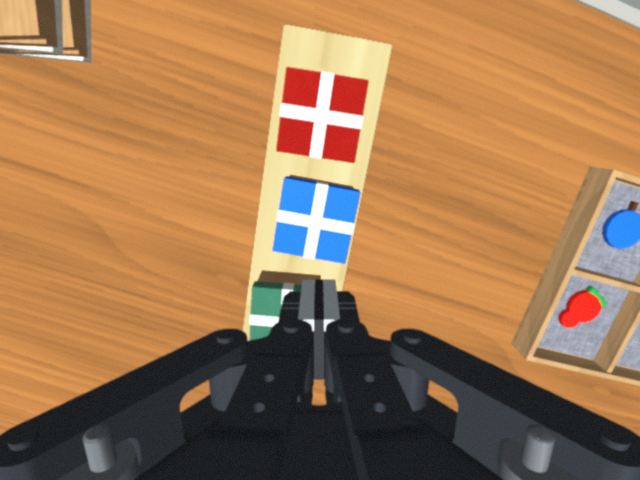

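The blue lid is at (315,220) in front of the tips, measured at (549,280). Now straight down.

Call:
{"method": "carry_out", "body": {
  "series": [
    [[0,-0.1,3,0,0,0,0],[0,-0.1,6,0,0,0,0],[0,-0.1,8,0,0,0,0],[0,-0.1,9,0,0,0,0],[0,-0.1,9.8,0,0,0,0]]
  ]
}}

```text
clock: 24.95
eef_pos: [548.1, 279.8, 68.3]
tool_rot: [3.141, 0.001, 0.322]
force: [0.1, 0.5, 1.3]
width: -0.1
```

Call:
{"method": "carry_out", "body": {
  "series": [
    [[0,0,0.6,0,0,0,0],[0,0,1.1,0,0,0,0],[0,0,1.3,0,0,0,0],[0,0,1.3,0,0,0,0],[0,0,1.3,0,0,0,0]]
  ]
}}

```text
clock: 25.37
eef_pos: [548.9, 280.7, 57.1]
tool_rot: [-3.141, -0.001, 0.323]
force: [-0.4, -0.1, -0.2]
width: 0.3
```

Call:
{"method": "carry_out", "body": {
  "series": [
    [[0,0,0,0,0,0,0],[0,0,0,0,0,0,0],[0,0,0,0,0,0,0],[0,0,0,0,0,0,0],[0,0,0,0,0,0,0]]
  ]
}}

```text
clock: 25.78
eef_pos: [548.5, 280.5, 56.6]
tool_rot: [-3.142, -0.0, 0.323]
force: [-0.6, -0.1, -0.5]
width: 0.3
```

Run:
```python
from h import *
t=get_image('side');s=read_state();p=pr(t,s['eef_pos']+[0,0,31]);print(p)
u,v=p.astype(int);c=t['img'][v-50:v+50,u-65:u+65].copy();c=cv2.resize(c,None,fx=6,fy=6,interpolation=0)
cv2.circle(c,(65*6+3,50*6+3),5,(255,0,255),2);cv2.imwrite('pics/s9.png',c)
print(delta((548.6,279.5,56)))
```

```text
[300.6 118.7]
(25.8333, array([548.4, 280.4,  56.5]), array([-0.01,  0.09,  0.05]))
```

View pics/s9.png

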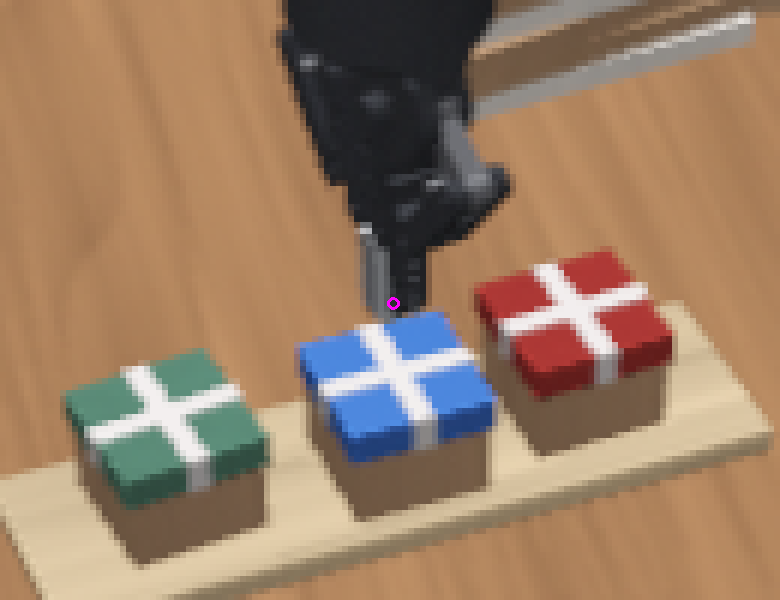

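The tips at (393,303) are over the blue lid's cross (397,375), about 30 mm up as calculated, and the red and green boxes are clear. Hold, then rise.

Call:
{"method": "carry_out", "body": {
  "series": [
    [[0,0,0,0,0,0,0],[0,0,0,0,0,0,0],[0,0,0,0,0,0,0],[0,0,0,0,0,0,0],[0,0,0,0,0,0,0]]
  ]
}}

```text
clock: 26.25
eef_pos: [548.4, 280.4, 56.4]
tool_rot: [3.142, 0.0, 0.323]
force: [-0.6, 0.1, -0.4]
width: 0.2
```

Call:
{"method": "carry_out", "body": {
  "series": [
    [[0,0,0,0,0,0,0],[0,0,0,0,0,0,0],[0,0,0,0,0,0,0],[0,0,0,0,0,0,0],[0,0,0,0,0,0,0]]
  ]
}}

```text
clock: 26.67
eef_pos: [548.5, 280.4, 56.4]
tool_rot: [3.142, -0.0, 0.323]
force: [0.5, 0.1, -0.4]
width: -0.0
```

Call:
{"method": "carry_out", "body": {
  "series": [
    [[0,0,0,0,0,0,0],[0,0,0,0,0,0,0],[0,0,0,0,0,0,0],[0,0,0,0,0,0,0],[0,0,0,0,0,0,0]]
  ]
}}

```text
clock: 27.08
eef_pos: [548.4, 280.4, 56.4]
tool_rot: [3.142, 0.0, 0.323]
force: [-0.5, -0.4, 0.0]
width: 0.3
```

Call:
{"method": "carry_out", "body": {
  "series": [
    [[0,0,0,0,0,0,0],[0,0,0,0,0,0,0],[0,0,0,0,0,0,0],[0,0,0,0,0,0,0],[0,0,0,0,0,0,0]]
  ]
}}

```text
clock: 27.5
eef_pos: [548.4, 280.4, 56.4]
tool_rot: [3.142, -0.0, 0.323]
force: [-0.0, -1.0, 0.3]
width: -0.1
```

Call:
{"method": "carry_out", "body": {
  "series": [
    [[0,0,0,0,0,0,0],[0,0,0,0,0,0,0],[0,0,0,0,0,0,0],[0,0,0,0,0,0,0],[0,0,0,0,0,0,0]]
  ]
}}

```text
clock: 27.92
eef_pos: [548.4, 280.4, 56.4]
tool_rot: [3.142, -0.0, 0.323]
force: [0.0, -0.4, -1.0]
width: 0.0
```

Call:
{"method": "carry_out", "body": {
  "series": [
    [[0,0,0,0,0,0,0],[0,0,0,0,0,0,0],[0,0,0,0,0,0,0],[0,0,0,0,0,0,0],[0,0,0,0,0,0,0]]
  ]
}}

```text
clock: 28.33
eef_pos: [548.4, 280.4, 56.4]
tool_rot: [3.142, -0.0, 0.323]
force: [0.4, -0.4, -0.4]
width: 0.1
```

Call:
{"method": "carry_out", "body": {
  "series": [
    [[0,0,-3,0,0,0,0],[0,0,-6,0,0,0,0],[0,0,-9,0,0,0,0],[0,0,-11,0,0,0,0],[0,0,-11,0,0,0,0]]
  ]
}}

```text
clock: 28.75
eef_pos: [551.4, 281.9, 171.4]
tool_rot: [-3.14, -0.009, 0.323]
force: [0.4, 0.8, -0.2]
width: -0.0
```

Run:
```python
from h import *
print(delta((528.8,-374,166)))
```

```text
(28.75, array([551.4, 281.9, 171.4]), array([-22.95,  61.49,   0.24]))
```

Call:
{"method": "carry_out", "body": {
  "series": [
    [[-1.4,3.8,0,0,0,0,0],[-2.8,7.6,0,0,0,0,0],[-4.2,11.4,0,0,0,0,0],[-5.6,15.2,0,0,0,0,0],[-7,19,0,0,0,0,0]]
  ]
}}

```text
clock: 29.17
eef_pos: [541.5, 76.2, 165.9]
tool_rot: [3.142, 0.001, 0.323]
force: [-0.3, -0.3, -0.4]
width: 0.1
```

Call:
{"method": "carry_out", "body": {
  "series": [
    [[-1.4,3.8,0,0,0,0,0],[-2.8,7.6,0,0,0,0,0],[-4.2,11.4,0,0,0,0,0],[-5.6,15.2,0,0,0,0,0],[-7,19,0,0,0,0,0]]
  ]
}}

```text
clock: 29.58
eef_pos: [535.4, -126.2, 165.9]
tool_rot: [-3.141, 0.001, 0.323]
force: [1.3, 0.3, 0.2]
width: -0.1
```

Call:
{"method": "carry_out", "body": {
  "series": [
    [[-1.4,3.8,0,0,0,0,0],[-2.8,7.6,0,0,0,0,0],[-4.2,11.4,0,0,0,0,0],[-5.6,15.2,0,0,0,0,0],[-6.6,18,0,0,0,0,0]]
  ]
}}

```text
clock: 30.0
eef_pos: [529.0, -320.5, 165.7]
tool_rot: [3.14, 0.002, 0.319]
force: [-0.0, 0.2, -0.1]
width: -0.2
```

Call:
{"method": "carry_out", "body": {
  "series": [
    [[-1.3,3.5,0,0,0,0,0],[-2,5.4,0,0,0,0,0],[-2,5.4,0,0,0,0,0],[-2,5.4,0,0,0,0,0],[-2,5.4,0,0,0,0,0]]
  ]
}}

```text
clock: 30.42
eef_pos: [528.8, -372.0, 165.6]
tool_rot: [-3.139, 0.0, 0.324]
force: [-0.3, 0.1, -0.1]
width: -0.1
```

Call:
{"method": "carry_out", "body": {
  "series": [
    [[0,0,2,0,0,0,0],[0,0,4,0,0,0,0],[0,0,6,0,0,0,0],[0,0,6,0,0,0,0],[0,0,6,0,0,0,0]]
  ]
}}

```text
clock: 30.83
eef_pos: [528.8, -371.2, 105.7]
tool_rot: [-3.139, 0.001, 0.325]
force: [0.2, -0.6, 0.2]
width: -0.0
```

Run:
```python
from h import *
s,d=wrist();cv2.imwrite('pics/w7.png',d['img'])
a=blob(d,(0,170,150),(6,255,255),(250,120,400,275),True)
for z in(18,22,26):print(a[:3],onz(d,a[0],z).round(1))
o,r=ray(d,a[0]);print('depth',o+r*d['z_map'][int(a[0][1]),int(a[0][0])])
print(delta((528.8,-374,20)))
```

```text
((322.78368716714084, 230.2462245567958), 2326, (296, 204, 55, 54)) [ 528.4 -374.1   18. ]
((322.78368716714084, 230.2462245567958), 2326, (296, 204, 55, 54)) [ 529.4 -373.7   22. ]
((322.78368716714084, 230.2462245567958), 2326, (296, 204, 55, 54)) [ 530.3 -373.4   26. ]
depth [ 529.66816525 -373.61120496   23.29083768]
(30.8833, array([ 529.6, -372.3,  106.9]), array([-0.13,  0.14,  8.69]))
```

View pics/w7.png

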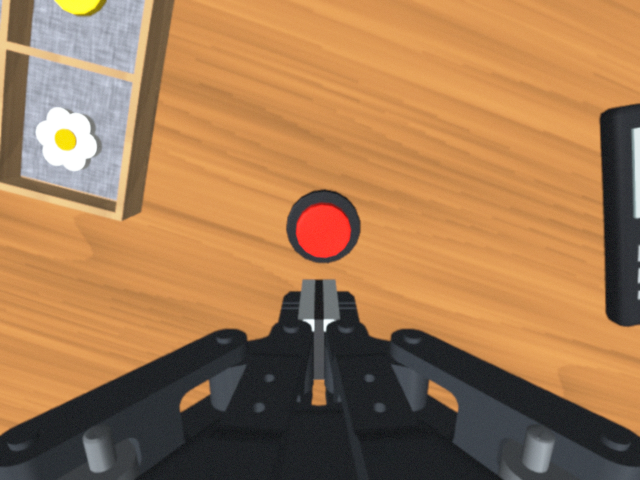

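The red button is centred at (323,230), which is (529,−374) with its top about 23 mm up. So I expect contact near TCP z ≈ −8.

Call:
{"method": "carry_out", "body": {
  "series": [
    [[0,0.1,3,0,0,0,0],[0,0.1,6,0,0,0,0],[0,0.1,8.5,0,0,0,0],[0,0.1,10,0,0,0,0],[0,0.1,10.5,0,0,0,0]]
  ]
}}

```text
clock: 31.3
eef_pos: [528.8, -373.4, 0.2]
tool_rot: [-3.14, 0.001, 0.324]
force: [-0.5, -1.2, -1.0]
width: -0.0
```

Call:
{"method": "carry_out", "body": {
  "series": [
    [[0,0,0.2,0,0,0,0],[0,0,0.4,0,0,0,0],[0,0,0.6,0,0,0,0],[0,0,0.6,0,0,0,0],[0,0,0.6,0,0,0,0]]
  ]
}}

```text
clock: 31.72
eef_pos: [529.8, -374.9, -3.5]
tool_rot: [3.14, -0.001, 0.323]
force: [0.4, -0.2, 0.5]
width: 0.0
```

Call:
{"method": "carry_out", "body": {
  "series": [
    [[0,0,0.1,0,0,0,0],[0,0,0.2,0,0,0,0],[0,0,0.2,0,0,0,0]]
  ]
}}

```text
clock: 31.97
eef_pos: [529.2, -374.5, -6.5]
tool_rot: [3.142, -0.0, 0.323]
force: [0.5, -0.6, -0.7]
width: -0.1
```

Call:
{"method": "carry_out", "body": {
  "series": [
    [[0,0,0.1,0,0,0,0],[0,0,0.2,0,0,0,0],[0,0,0.2,0,0,0,0]]
  ]
}}

```text
clock: 32.22
eef_pos: [529.2, -374.5, -8.7]
tool_rot: [3.142, -0.0, 0.323]
force: [0.4, -0.1, 0.7]
width: -0.1
```

Call:
{"method": "carry_out", "body": {
  "series": [
    [[0,0,0.1,0,0,0,0],[0,0,0.2,0,0,0,0],[0,0,0.2,0,0,0,0]]
  ]
}}

```text
clock: 32.47
eef_pos: [529.2, -374.5, -10.6]
tool_rot: [3.141, -0.0, 0.323]
force: [-0.2, 0.1, 2.3]
width: -0.0
```

Call:
{"method": "carry_out", "body": {
  "series": [
    [[0,0,0.1,0,0,0,0],[0,0,0.2,0,0,0,0],[0,0,0.2,0,0,0,0]]
  ]
}}

```text
clock: 32.72
eef_pos: [529.2, -374.6, -12.6]
tool_rot: [3.142, -0.0, 0.323]
force: [-0.3, 0.3, 4.2]
width: 0.3
```

Call:
{"method": "carry_out", "body": {
  "series": [
    [[0,0,0.1,0,0,0,0],[0,0,0.1,0,0,0,0],[0,0,0.1,0,0,0,0]]
  ]
}}

```text
clock: 32.97
eef_pos: [529.2, -374.6, -13.5]
tool_rot: [3.141, -0.0, 0.323]
force: [-0.9, 0.3, 4.0]
width: 0.1
```

The spring force is rising as expected. I'll continue in 1 mm steps to the stop.

Call:
{"method": "carry_out", "body": {
  "series": [
    [[0,0,0.1,0,0,0,0],[0,0,0.1,0,0,0,0],[0,0,0.1,0,0,0,0]]
  ]
}}

```text
clock: 33.22
eef_pos: [529.2, -374.5, -14.5]
tool_rot: [3.141, -0.0, 0.323]
force: [-0.7, -0.2, 4.6]
width: -0.1
```

Call:
{"method": "carry_out", "body": {
  "series": [
    [[0,0,0.1,0,0,0,0],[0,0,0.1,0,0,0,0],[0,0,0.1,0,0,0,0]]
  ]
}}

```text
clock: 33.47
eef_pos: [529.2, -374.6, -14.8]
tool_rot: [3.141, -0.0, 0.323]
force: [-2.8, 0.7, 9.9]
width: 0.2
```

The button reached its stop at −14.8: past 5 N, about 6 mm of travel. Drawing back.

Call:
{"method": "carry_out", "body": {
  "series": [
    [[0,0,-1,0,0,0,0],[0,0,-3,0,0,0,0],[0,0,-6,0,0,0,0],[0,0,-9,0,0,0,0],[0,0,-12,0,0,0,0]]
  ]
}}

```text
clock: 33.88
eef_pos: [528.7, -374.2, 105.3]
tool_rot: [-3.141, 0.001, 0.323]
force: [1.3, -1.1, -0.0]
width: -0.1
```

Call:
{"method": "carry_out", "body": {
  "series": [
    [[0,0,-3,0,0,0,0],[0,0,-4,0,0,0,0],[0,0,-4,0,0,0,0],[0,0,-4,0,0,0,0],[0,0,-4,0,0,0,0]]
  ]
}}

```text
clock: 34.3
eef_pos: [528.0, -373.7, 142.6]
tool_rot: [-3.139, 0.002, 0.323]
force: [-0.8, 0.3, 0.5]
width: 0.1
```

Call:
{"method": "carry_out", "body": {
  "series": [
    [[0,0,0,0,0,0,0],[0,0,0,0,0,0,0],[0,0,0,0,0,0,0],[0,0,0,0,0,0,0],[0,0,0,0,0,0,0]]
  ]
}}

```text
clock: 34.72
eef_pos: [529.0, -374.4, 144.0]
tool_rot: [-3.141, 0.0, 0.323]
force: [0.4, 1.2, 0.0]
width: 0.1
```

Run:
```python
from h import *
d=get_image('side');cv2.imwrite('pics/s10.png',d['img']);s=read_state();print(s['clock'],s['eef_pos'],s['force'])
```

```text
34.7667 [ 529.0630709  -374.473154    144.13633229] [-0.83716697  0.29602819  0.48758419]
```

View pics/s10.png

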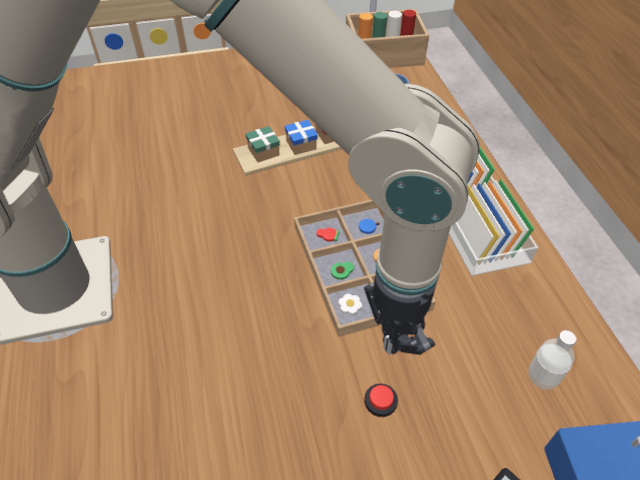

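The arm is clear above the bell at (381,398), with the visible boxes and magnets where they were.

```bash
python3 -c "
from cell import *
print(finish_job())"
```

```text
the job is handed in; nothing more can be done
None
```

I pointed at the pear, then at the blue-lidded box, then pressed the bell to its stop, drew back and handed the job in at about 35 s. No verdict is reported, and I couldn't hear the bell, so the ring is inferred from the button's travel.

- **A disagreement I found:** the stated TCP was not at the finger ends. Depth in the side and wrist views put the real fingertips about 31 mm behind it. A light touch on bare counter (about 16 N) confirmed this, with contact at a reported z of −30.8 mm.
- **Pointing done twice:** my first hold over the pear and my first over the box were therefore about 61 mm clear. I repeated both in order at the corrected height, before going to the bell.
- **Pear, second hold:** the fingertips were about 30 mm above it for about 2.9 s. They stood within about 2 mm of the measured centre.
- **Blue box, second hold:** the fingertips were about 30 mm above the lid for about 2.9 s. They stood within about 2 mm of the measured centre.
- **Bell:** the force rose from 2 to 4.6 N and then to 10 N at the stop, about 6 mm of travel, which is past the 4 mm ringing point.
- **Last checks:** the gripper was about 15 cm above the bell and the force readings were only noise. In the last side picture the blue and green boxes, the bell and four of the magnets looked unmoved. The arm hid the pear and most of the orange and the red box, so I didn't recheck those three.

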